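# Dry-assemble a carved stone lantern

## Task

Put the small carved stone lantern together on its square plinth, from the bottom up: the round post, the square lamp house, the roof, and last the bud-shaped finial with its tapered foot fully down in the cup of the roof. Centre each piece upright on the one below it, turn the lamp house and the roof square with the plinth, and set each piece down gently, without a knock. Leave the hammer, the chisel and the offcut where they lie, and let go of everything at the end.

Things in the scene. Friction and masses are not known exactly. Their poses are not given: they have to be found in the camera images.
- plinth: The plinth: a plain square slab of pale stone, 120 x 120 mm, 30 mm thick, fixed to the bench. Origin at the centre of its underside (on the bench, z = 0), z up, x and y parallel to its sides. Its top is flat, 30 mm above the origin.
- post: The round post of pale stone, standing, loose, about 0.4 kg: a straight cylinder 54 mm in diameter, 62 mm tall, with a foot flange 66 mm in diameter and 12 mm high at its lower end. Origin at the centre of its underside, z up. Flat top and bottom. It already stands flange down; grip the cylinder above the flange.
- lamp_house: The lamp house: a square block of pale stone 60 x 60 mm, 50 mm tall, with a shallow dark blind window in each of its four sides, loose, about 0.4 kg, solid for the fingers. Origin at the centre of its underside, z up, x and y square to its sides. Flat top and bottom; the four sides are alike, so any quarter turn will do.
- roof: Roof, pale stone, loose, 0.7 kg: square eaves 104 x 104 x 10 mm, then four slopes up to a square collar 48 x 48 mm, 30 to 62 mm above the underside. Grip two facing collar faces, fingertips at 33 mm or higher. In the collar's top is a conical cup 14 mm deep, 43 mm wide at the mouth, 22 mm at its floor. Origin: centre of the underside; z up, x and y along the sides; quarter turns are alike.
- finial: Finial, a round stone bud 67 mm tall, loose, 0.18 kg, standing on its foot: a cone 20 mm wide at the bottom, 40 mm at 14 mm up; a straight cylinder 42 mm in diameter from 17 to 46 mm up; then a blunt point. Origin: centre of the foot, z up. Grip the cylinder, fingertips 18 mm or more up: the cone goes into the roof's cup and centres itself. Seated, its origin is 48 mm above the roof's.
- hammer: Bystander: a lump hammer lying on the bench, steel head 95 mm long, wooden handle, 240 mm long in all. Origin on the bench under the handle, x along the handle towards the head.
- chisel: Bystander: a steel stone chisel 160 mm long, 22 mm wide and 16 mm high, lying on the bench. Origin under its middle, x along it towards the blade.
- offcut: Bystander: a rough, irregular stone offcut about 100 x 85 mm and 75 mm high. Origin at its underside near the centre.
Not all that is in view belongs to the job. Leave any blue or yellow look-alike of the roof alone. Leave any turquoise look-alike of the finial alone.

How it is judged:
At the end, for the whole second after the job is handed in: Post on plinth, lamp house on post, roof on lamp house: each within 10 mm of centre, 4 mm in height, upright within 0.08 rad; house and roof square to the plinth within 0.18 rad (any quarter turn). Finial within 5 mm of centre, 4 mm of full depth, 0.12 rad of upright. All at rest (horizontal distance between post and plinth below 0.01 m and z of post in the frame of plinth between 0.026 and 0.034 m and horizontal distance between lamp_house and post below 0.01 m and z of lamp_house in the frame of post between 0.058 and 0.066 m and horizontal distance between roof and lamp_house below 0.01 m and z of roof in the frame of lamp_house between 0.046 and 0.054 m and horizontal distance between finial and roof below 0.005 m and z of finial in the frame of roof between 0.044 and 0.052 m and angle between each of post, lamp_house, roof's own z axis and vertical below 0.08 rad and angle between finial's own z axis and vertical below 0.12 rad and (angle between the x axis of lamp_house and the x axis of plinth, either way round below 0.18 rad or angle between the x axis of lamp_house and the y axis of plinth, either way round below 0.18 rad) and (angle between the x axis of roof and the x axis of plinth, either way round below 0.18 rad or angle between the x axis of roof and the y axis of plinth, either way round below 0.18 rad) and linear speed of each of post, lamp_house, roof, finial below 0.02 m/s); the robot touches nothing.
It fails at once if a piece is dropped: it falls out of the fingers faster than 0.5 m/s (a free fall of some 13 mm) ((linear speed of post above 0.5 m/s and contact force between the fingers and post below 0.2 N) or (linear speed of lamp_house above 0.5 m/s and contact force between the fingers and lamp_house below 0.2 N) or (linear speed of roof above 0.5 m/s and contact force between the fingers and roof below 0.2 N) or (linear speed of finial above 0.5 m/s and contact force between the fingers and finial below 0.2 N)).
It fails at once if a piece is knocked hard onto the one below (over 150 N) (contact force between post and plinth above 150 N or contact force between lamp_house and post above 150 N or contact force between roof and lamp_house above 150 N or contact force between finial and roof above 150 N).
It fails at once if the hammer, the chisel or the offcut is moved more than 20 mm (distance of any of hammer, chisel, offcut from where it was at the start of the episode above 0.02 m).
It also fails if it takes over 112 s, if anything falls off the work surface, if the arm or the gripper's body presses on something with over 40 N, if the wrist force passes 120 N, or if a joint passes its speed limit or range.

## Robot

A 6-joint arm with a two-finger parallel gripper is mounted at the origin on the work surface. World frame = base frame: x ahead of the robot, y to its left, z up, the work surface at z = 0. Lengths are in m, angles in rad, forces in N, time in s.
With the tool pointing down it reaches from about 0.4 to 0.825 m from the base axis. Payload 7 kg.
Tool frame: the origin (TCP) lies midway between the tips of the shut fingers; the grasp point (between the pads) lies hold_point_z behind it (hold_point_z is the distance from the TCP to the grasp point, in m); z points along the fingers, y is the line along which they close (so a half turn about z gives the same grasp; the last joint's range is limited). The gripper opens to 88 mm and grips with 3 to 60 N. Pads are 19 mm wide; open, the fingers measure 130 mm over their backs; the gripper's body (78 mm by 193 mm) begins 47 mm behind the grasp point.
Start: joints at [-0.813, 0.359, 0.012, 0, -1.224, -0.288], TCP at [0.306, -0.602, 0.227] pointing down, gripper open.
Joint ranges: [-3.07, 3.07], [-1.43, 2.12], [-1.02, 1.25], [-3.03, 1.67], [-3.05, -0], [-3.03, 3.03]. Speed limits (rad/s): [2.39, 2.39, 3.01, 3.14, 3.14, 3.14].

## Interface

Orientations are given as [roll, pitch, yaw] about the fixed x, y, z axes, in that order (R = Rz(yaw) Ry(pitch) Rx(roll)).
In Python, from station import * gives the robot as it stands.
- The arm moves only by the tool apply_moves, never from a script. Its argument "steps" is a list of rows, each an object with "translation": the shift along the world's x, y, z scaled (see below), a list of three; "rotation": the turn, a rotation vector about the world's x, y, z scaled (see below), a list of three. A call has exactly 10 rows; each row is the pose to reach, as a shift and turn from the pose commanded when the call began; what a row does not reach only later rows make up. The controller multiplies each number of a shift by 250 mm and each number of a turn by 30 degrees. A row lasts 1/12 s, in which the tool goes at most 41.7 mm and 7.16 degrees, less where a joint would pass 70% of its speed; a pose out of reach is approached as far as the arm can. A call with a number of a shift or a turn outside -1 to 1 is refused whole. A call with a gripper value outside its range is refused whole. "jaw" is the closure, from -1 (fully open) to 1 (shut), so that 0 is half open, set as the call begins (left out, the last holds). The fingers move at their own pace and stop on an object; "newtons" is the grip in N (left out, the last holds). Time passes only in rows, so rows that repeat a pose let the fingers close, or fill a call up. It gives the time, the measured TCP pose, the force, the opening and the grip force at its end, in the units of the state.
- get_state(): the state, without advancing time (a new reading comes with each control period).
- grab_frame(name): name is "side" or "top" or "wrist"; returns the picture (400x640x3 uint8, blue, green, red); there is no depth.
- camera_model(name): a dict with "fx", "fy", "cx", "cy" (pixels), "xyz" and "rotation" of the camera in the world. Camera axes: x right, y down, z forward; pixel columns grow to the right and rows downward; lengths in m; the calibration is good to about 2 mm. A picture is of the moment at which its call begins: read the wrist's pose just before it. camera_model takes no time and is no camera call; for the wrist camera it gives the pose at the moment of the call.
- job_done(): hands the job in; it is judged then, once.
The state is a dict: "t": time; "q": joint angles; "qd": joint speeds; "joint_efforts": joint torques, N m; "eef_pos": TCP position; "ee_rot": TCP orientation; "force": force on the tool from outside, world axes, zero at the start; "moment": the same for the moment, N m; "width": finger opening in m; "gripper_force": force on a finger pad.
Only numpy, scipy, OpenCV 4.12 (cv2) and the standard library are available. Lean on these libraries where they do the work, as an engineer would, in place of code of your own. Each camera call takes 0.05 s, during which the arm holds its last target. There are 200 camera calls.

## Working session

There is one attempt and no reset: what is moved stays moved. The work goes in short steps, Python scripts to look and compute and a tool call to move; the robot and the scene stay as the last step left them, time stands still between calls to the robot, and variables do not carry over. Pictures are saved under pics/ and viewed, at most 15 in all, crops included, and the job is handed in when it is done.

Besides the shell and the picture viewer there is one more tool, called after "Request:" in YAML: its name, and indented under it one key for each argument. apply_moves: Moves the arm, as the interface text tells. Shifts and turns lie within -1 to 1; 1 stands for 250 mm of shift or 30 degrees of turn. Its arguments: {"type":"object","properties":{"steps":{"type":"array"},"jaw":{"type":"number"},"newtons":{"type":"number"}},"required":["steps"]}

```bash
mkdir -p pics; ls
python3 - <<'E'
from station import *
import cv2
s=get_state();print({k:s[k] for k in('t','eef_pos','ee_rot','width','force')})
for n in('top','side','wrist'):
    m=camera_model(n);print(n,m);cv2.imwrite(f'pics/{n}0.png',grab_frame(n))
try:
    print([x for x in dir() if 'hold' in x.lower()], hold_point_z)
except Exception as e: print(e)
E
```

```text
pics
{'t': 0.0, 'eef_pos': array([ 0.30535012, -0.60144558,  0.22562157]), 'ee_rot': array([ 3.13994845e+00, -1.36325397e-04, -2.67188255e+00]), 'width': 0.08713564252571429, 'force': array([ 0.54579465, -0.44624676, -0.28424051])}
top {'fx': 383.3394370544671, 'fy': 383.3394370544671, 'cx': 316.3420827842649, 'cy': 202.15858806282426, 'xyz': array([0.46649989, 0.01240277, 1.17167066]), 'rotation': array([-3.02797292, -0.01910497, -1.56582381])}
side {'fx': 466.9276636083099, 'fy': 466.9276636083099, 'cx': 323.72760376304166, 'cy': 196.7442491529453, 'xyz': array([0.12463232, 0.84460939, 0.77652069]), 'rotation': array([-2.21111338, -0.00905949, -2.6300952 ])}
wrist {'fx': 306.2737176406204, 'fy': 306.2737176406204, 'cx': 314.71335402918345, 'cy': 198.2171320061647, 'xyz': array([ 0.23310682, -0.63789463,  0.38545838]), 'rotation': array([ 2.84201474e+00, -1.70470437e-03,  2.04079945e+00])}
['hold_point_z'] 0.0188
```

View pics/top0.png

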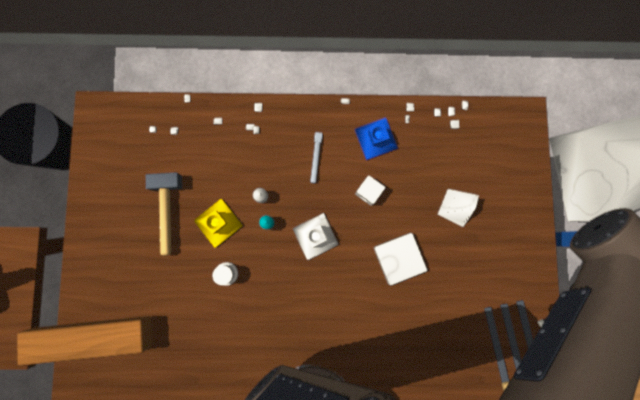

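View pics/side0.png

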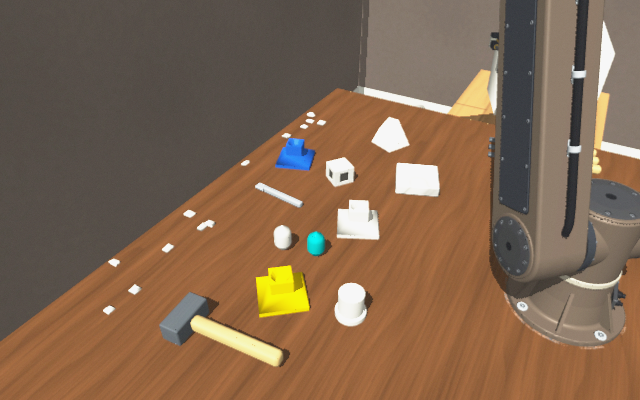

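Top view: the plinth is at (401,259), the offcut at (459,207), the lamp house at (370,190) and the post at (225,273).
- Roof candidates are the white one (316,236), the yellow (218,222) and the blue (377,138). White fits "pale stone".
- Finial candidates are the white one (261,196) and the turquoise (266,222). White fits.

I'll fit the silhouettes and check them in an enlarged crop.

```bash
cat > h.py <<'E'
import numpy as np, cv2
from scipy.optimize import minimize
from scipy.spatial.transform import Rotation as R
def proj(m,P):
    Rm=R.from_euler('xyz',m['rotation']).as_matrix()
    c=(np.asarray(P)-m['xyz'])@Rm
    return np.c_[m['fx']*c[:,0]/c[:,2]+m['cx'], m['fy']*c[:,1]/c[:,2]+m['cy']]
def ray(m,u,v,z):
    d=R.from_euler('xyz',m['rotation']).as_matrix()@[(u-m['cx'])/m['fx'],(v-m['cy'])/m['fy'],1]
    return m['xyz']+d*(z-m['xyz'][2])/d[2]
def sq(w,z): h=w/2; return np.array([[h,h,z],[-h,h,z],[-h,-h,z],[h,-h,z]])
def ci(d,z): a=np.linspace(0,2*np.pi,40); return np.c_[d/2*np.cos(a),d/2*np.sin(a),0*a+z]
v=np.vstack
PARTS={'plinth':[v([sq(.12,0),sq(.12,.03)])],'house':[v([sq(.06,0),sq(.06,.05)])],
'post':[v([ci(.066,0),ci(.066,.012)]),v([ci(.054,0),ci(.054,.062)])],
'roof':[v([sq(.104,0),sq(.104,.01),sq(.048,.03)]),v([sq(.048,.03),sq(.048,.062)])],
'finial':[v([ci(.02,0),ci(.04,.014),ci(.042,.017),ci(.042,.046),ci(.012,.067)])]}
def pts(n,x,y,yaw,z0=0):
    Rz=R.from_euler('z',yaw).as_matrix(); return [p@Rz.T+[x,y,z0] for p in PARTS[n]]
def sil(m,n,x,y,yaw,z0,box,S=8):
    u0,v0,u1,v1=box; im=np.zeros(((v1-v0)*S,(u1-u0)*S),np.uint8)
    for p in pts(n,x,y,yaw,z0):
        q=(proj(m,p)-[u0-.5,v0-.5])*S
        cv2.fillConvexPoly(im,cv2.convexHull(q.astype(np.float32)).round().astype(np.int32)[:,0],255)
    return cv2.resize(im,(u1-u0,v1-v0),interpolation=cv2.INTER_AREA)/255.
def fit(m,img,n,uv,z0=0,half=40,yaws=(0,.4,.8,1.2)):
    u0,v0=int(uv[0])-half,int(uv[1])-half; u0=max(u0,0);v0=max(v0,0);u1,v1=min(u0+2*half,640),min(v0+2*half,400); box=(u0,v0,u1,v1)
    hsv=cv2.cvtColor(img,cv2.COLOR_BGR2HSV)[v0:v1,u0:u1]
    M=((hsv[...,1]<70)&(hsv[...,2]>70)).astype(np.uint8)
    k,L=cv2.connectedComponents(M); l=L[int(uv[1])-v0,int(uv[0])-u0]; M=(L==l).astype(np.uint8)
    c,_=cv2.findContours(M,cv2.RETR_EXTERNAL,cv2.CHAIN_APPROX_NONE); cv2.drawContours(M,c,-1,1,-1); M=M.astype(float)
    p0=ray(m,uv[0],uv[1],z0+.03); best=None
    for w in (yaws if n in('plinth','house','roof') else (0,)):
        f=lambda q:np.abs(sil(m,n,q[0],q[1],q[2],z0,box)-M).sum()
        r=minimize(f,[p0[0],p0[1],w],method='Nelder-Mead',options=dict(initial_simplex=np.array([[p0[0],p0[1],w],[p0[0]+.015,p0[1],w],[p0[0],p0[1]+.015,w],[p0[0],p0[1],w+.25]]),xatol=1e-4,fatol=.01))
        if best is None or r.fun<best.fun: best=r
    return best.x,best.fun,M.sum()
E
python3 - <<'E'
from station import *
from h import *
m=camera_model('top');img=cv2.imread('pics/top0.png')
for n,uv in dict(plinth=(401,259),post=(225,273),house=(370,190),roof=(312,245),finial=(261,196)).items():
    x,e,a=fit(m,img,n,uv); print(n,x.round(4),np.degrees(x[2])%90,'err',e.round(1),a)
for n,uv in dict(yellow=(218,222),blue=(377,138),turq=(266,222),off=(459,207),chisel=(317,157),hh=(162,181),he=(165,255)).items(): print(n,ray(m,*uv,.02).round(3))
cv2.imwrite('pics/crop.png',cv2.resize(img[110:300,140:480],None,fx=2.3,fy=2.3,interpolation=cv2.INTER_CUBIC))
E
```

```text
plinth [ 0.4307 -0.2608  0.3714] 21.278817059738703 err 55.7 1802.0
post [0.3836 0.26   0.1975] 11.31823248519212 err 34.5 485.0
house [ 0.6353 -0.1703 -0.5466] 58.683562640288564 err 60.1 538.0
roof [ 0.4961 -0.0058  0.4553] 26.088244368496657 err 64.2 1248.0
finial [ 0.6167  0.1604 -0.0151] 89.13270577229665 err 11.1 181.0
yellow [0.536 0.285 0.02 ]
blue [ 0.799 -0.196  0.02 ]
turq [0.537 0.142 0.02 ]
off [ 0.586 -0.443  0.02 ]
chisel [ 0.737 -0.01   0.02 ]
hh [0.659 0.458 0.02 ]
he [0.438 0.438 0.02 ]
```

View pics/crop.png

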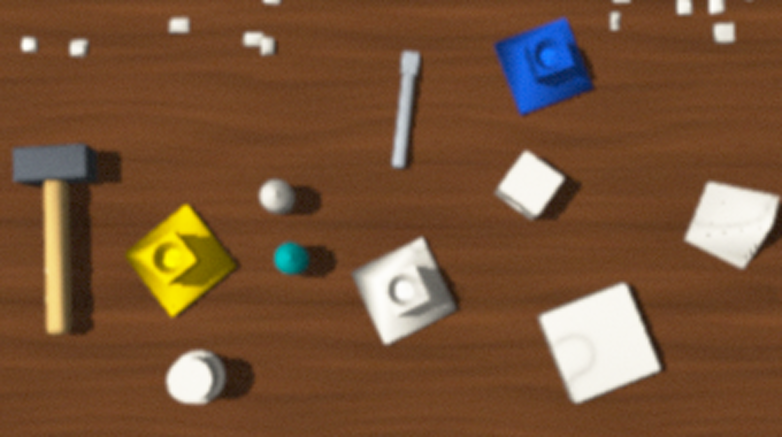

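The crop confirms it: the white roof is at crop (403,290), the white finial at (277,196), the post at (196,377), the house at (530,185) and the plinth at (600,343). The offcut lies to the right of these. I'll move over the work and refine with the wrist camera.

Request:
apply_moves:
  steps:
    - {"translation": [0.66,1,0.42],"rotation": [0,0,0]}
    - {"translation": [0.66,1,0.42],"rotation": [0,0,0]}
    - {"translation": [0.66,1,0.42],"rotation": [0,0,0]}
    - {"translation": [0.66,1,0.42],"rotation": [0,0,0]}
    - {"translation": [0.66,1,0.42],"rotation": [0,0,0]}
    - {"translation": [0.66,1,0.42],"rotation": [0,0,0]}
    - {"translation": [0.66,1,0.42],"rotation": [0,0,0]}
    - {"translation": [0.66,1,0.42],"rotation": [0,0,0]}
    - {"translation": [0.66,1,0.42],"rotation": [0,0,0]}
    - {"translation": [0.66,1,0.42],"rotation": [0,0,0]}
  jaw: -1
  newtons: 40

```text
t: 0.98
eef_pos: [0.4714, -0.3506, 0.332]
ee_rot: [-3.141, 0.001, -2.669]
force: [-0.7, 0.1, -1.3]
width: 0.0874
gripper_force: 0.0
```

Request:
apply_moves:
  steps:
    - {"translation": [0.12,0.8,0],"rotation": [0,0,0]}
    - {"translation": [0.12,0.8,0],"rotation": [0,0,0]}
    - {"translation": [0.12,0.8,0],"rotation": [0,0,0]}
    - {"translation": [0.12,0.8,0],"rotation": [0,0,0]}
    - {"translation": [0.12,0.8,0],"rotation": [0,0,0]}
    - {"translation": [0.12,0.8,0],"rotation": [0,0,0]}
    - {"translation": [0.12,0.8,0],"rotation": [0,0,0]}
    - {"translation": [0.12,0.8,0],"rotation": [0,0,0]}
    - {"translation": [0.12,0.8,0],"rotation": [0,0,0]}
    - {"translation": [0.12,0.8,0],"rotation": [0,0,0]}

```text
t: 1.82
eef_pos: [0.5002, -0.1532, 0.3312]
ee_rot: [3.141, -0.001, -2.674]
force: [0.6, -0.3, -0.4]
width: 0.0875
gripper_force: 0.0
```

```bash
cat >> h.py <<'E'
EST=dict(plinth=(.4307,-.2608,.3714),post=(.3836,.26,0),house=(.6353,-.1703,1.0242),roof=(.4961,-.0058,.4553),finial=(.6167,.1604,0))
def look(name,pic,items):
    from station import get_state,camera_model,grab_frame
    m=camera_model(name); img=grab_frame(name); s=get_state()
    print(s['eef_pos'].round(4),np.degrees(s['ee_rot']).round(2),'t',s['t']); vis=img.copy()
    for n in items:
        n,z0=n if isinstance(n,tuple) else (n,0)
        e=EST[n]; P=np.vstack(pts(n,*e,z0)); uv=proj(m,P); c=uv.mean(0); half=int(np.abs(uv-c).max()*1.35)+6
        if not(0<c[0]<640 and 0<c[1]<400): print(n,'out',c); continue
        x,er,a=fit(m,img,n,c,z0,half,yaws=(e[2],)); print(n,x[:2].round(4),'yaw',np.degrees(x[2]).round(2),'err',er.round(1),'of',a)
        for p in pts(n,*x,z0):
            cv2.polylines(vis,[cv2.convexHull(proj(m,p).astype(np.float32)).round().astype(int)],True,(0,0,255),1)
    cv2.imwrite(f'pics/{pic}.png',vis)
E
python3 -c "
from h import *
look('wrist','w1',['plinth','house','roof','finial','post'])"
```

```text
[ 0.5002 -0.1531  0.3313] [ 1.7999e+02 -3.0000e-02 -1.5320e+02] t 1.8667
plinth [ 0.4289 -0.2622] yaw 21.1 err 135.2 of 7942.0
house [ 0.6344 -0.1711] yaw 53.76 err 77.2 of 1987.0
roof [ 0.4944 -0.0074] yaw 26.46 err 118.4 of 4146.0
finial [0.5932 0.1652] yaw 18.93 err 1601.7 of 2325.0
post [0.3819 0.2595] yaw 5.34 err 81.4 of 2450.0
```

View pics/w1.png

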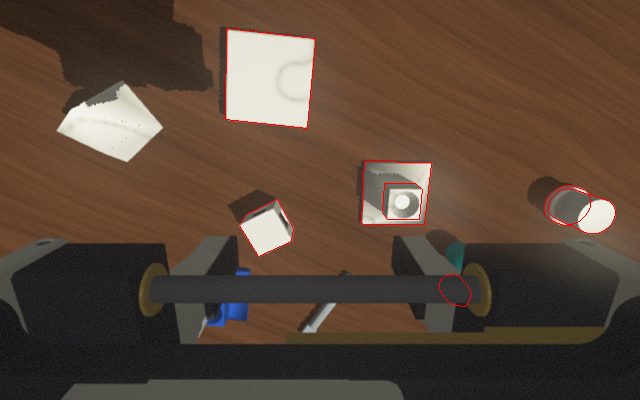

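The wrist fits sit on the plinth, house, roof and post, and agree with the top view within 2 mm. The finial is hidden here. Next is the post.

Request:
apply_moves:
  steps:
    - {"translation": [-0.2,1,-0.2],"rotation": [0,0,0]}
    - {"translation": [-0.2,1,-0.2],"rotation": [0,0,0]}
    - {"translation": [-0.2,1,-0.2],"rotation": [0,0,0]}
    - {"translation": [-0.2,1,-0.2],"rotation": [0,0,0]}
    - {"translation": [-0.2,1,-0.2],"rotation": [0,0,0]}
    - {"translation": [-0.2,1,-0.2],"rotation": [0,0,0]}
    - {"translation": [-0.2,1,-0.2],"rotation": [0,0,0]}
    - {"translation": [-0.2,1,-0.2],"rotation": [0,0,0]}
    - {"translation": [-0.2,1,-0.2],"rotation": [0,0,0]}
    - {"translation": [-0.2,1,-0.2],"rotation": [0,0,0]}

```text
t: 2.7
eef_pos: [0.4509, 0.0973, 0.2817]
ee_rot: [-3.141, 0.0, -2.673]
force: [-0.6, 0.4, 0.7]
width: 0.0876
gripper_force: 0.0
```

Request:
apply_moves:
  steps:
    - {"translation": [-0.272,0.65,-0.6],"rotation": [0,0,0]}
    - {"translation": [-0.272,0.65,-0.6],"rotation": [0,0,0]}
    - {"translation": [-0.272,0.65,-0.6],"rotation": [0,0,0]}
    - {"translation": [-0.272,0.65,-0.6],"rotation": [0,0,0]}
    - {"translation": [-0.272,0.65,-0.6],"rotation": [0,0,0]}
    - {"translation": [-0.272,0.65,-0.6],"rotation": [0,0,0]}
    - {"translation": [-0.272,0.65,-0.6],"rotation": [0,0,0]}
    - {"translation": [-0.272,0.65,-0.6],"rotation": [0,0,0]}
    - {"translation": [-0.272,0.65,-0.6],"rotation": [0,0,0]}
    - {"translation": [-0.272,0.65,-0.6],"rotation": [0,0,0]}

```text
t: 3.53
eef_pos: [0.3836, 0.26, 0.1324]
ee_rot: [3.141, 0.001, -2.674]
force: [0.6, 0.2, 0.2]
width: 0.0879
gripper_force: 0.0
```

```bash
python3 -c "
from h import *
look('wrist','w2',['post'])
look('top','t2',['finial'])"
```

```text
[0.3835 0.26   0.1325] [ 1.7996e+02  9.0000e-02 -1.5319e+02] t 3.5833
post [0.383  0.2576] yaw 10.75 err 159.2 of 4984.0
[0.3834 0.2601 0.1324] [ 1.7995e+02  9.0000e-02 -1.5318e+02] t 3.6333
finial [0.617  0.1603] yaw 8.92 err 11.3 of 181.0
```

View pics/w2.png

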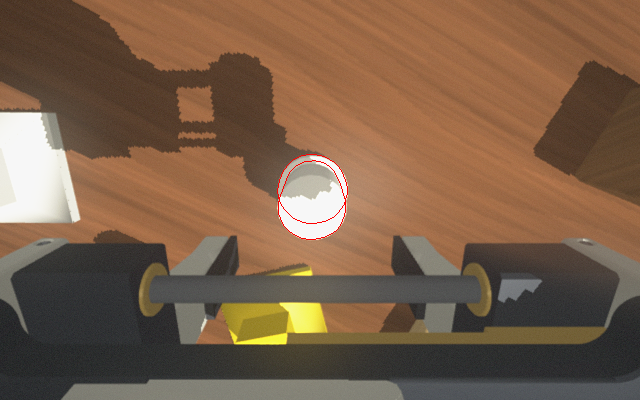

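The post fits at pixel (312,200), between the fingers. I'll go down, grip and lift.

Request:
apply_moves:
  steps:
    - {"translation": [0,-0.01,-0.1],"rotation": [0,0,0]}
    - {"translation": [0,-0.01,-0.2],"rotation": [0,0,0]}
    - {"translation": [0,-0.01,-0.3],"rotation": [0,0,0]}
    - {"translation": [0,-0.01,-0.36],"rotation": [0,0,0]}
    - {"translation": [0,-0.01,-0.4],"rotation": [0,0,0]}
    - {"translation": [0,-0.01,-0.418],"rotation": [0,0,0]}
    - {"translation": [0,-0.01,-0.418],"rotation": [0,0,0]}
    - {"translation": [0,-0.01,-0.418],"rotation": [0,0,0]}
    - {"translation": [0,-0.01,-0.418],"rotation": [0,0,0]}
    - {"translation": [0,-0.01,-0.418],"rotation": [0,0,0]}

```text
t: 4.47
eef_pos: [0.383, 0.2586, 0.028]
ee_rot: [3.141, 0.002, -2.672]
force: [0.2, -0.2, 0.1]
width: 0.0874
gripper_force: 0.0
```

Request:
apply_moves:
  steps:
    - {"translation": [0,0,0],"rotation": [0,0,0]}
    - {"translation": [0,0,0],"rotation": [0,0,0]}
    - {"translation": [0,0,0],"rotation": [0,0,0]}
    - {"translation": [0,0,0],"rotation": [0,0,0]}
    - {"translation": [0,0,0],"rotation": [0,0,0]}
    - {"translation": [0,0,0],"rotation": [0,0,0]}
    - {"translation": [0,0,0],"rotation": [0,0,0]}
    - {"translation": [0,0,0],"rotation": [0,0,0]}
    - {"translation": [0,0,0],"rotation": [0,0,0]}
    - {"translation": [0,0,0],"rotation": [0,0,0]}
  jaw: 1
  newtons: 30

```text
t: 5.3
eef_pos: [0.3825, 0.258, 0.0271]
ee_rot: [-3.141, -0.0, -2.672]
force: [0.1, -1.3, 2.7]
width: 0.0534
gripper_force: 30.0
```

Request:
apply_moves:
  steps:
    - {"translation": [0,0,0.08],"rotation": [0,0,0]}
    - {"translation": [0,0,0.2],"rotation": [0,0,0]}
    - {"translation": [0,0,0.34],"rotation": [0,0,0]}
    - {"translation": [0.02,-0.06,0.48],"rotation": [0,0,0]}
    - {"translation": [0.08,-0.18,0.56],"rotation": [0,0,0]}
    - {"translation": [0.14,-0.32,0.6],"rotation": [0,0,0]}
    - {"translation": [0.2,-0.46,0.6],"rotation": [0,0,0]}
    - {"translation": [0.26,-0.6,0.6],"rotation": [0,0,0]}
    - {"translation": [0.3,-0.72,0.6],"rotation": [0,0,0]}
    - {"translation": [0.32,-0.8,0.6],"rotation": [0,0,0]}

```text
t: 6.13
eef_pos: [0.4625, 0.0557, 0.1764]
ee_rot: [3.141, -0.001, -2.673]
force: [0.7, 0.8, -3.4]
width: 0.0538
gripper_force: 30.0
```

Request:
apply_moves:
  steps:
    - {"translation": [0,-0.08,0],"rotation": [0,0,0]}
    - {"translation": [0,-0.18,0],"rotation": [0,0,0]}
    - {"translation": [0,-0.29,0],"rotation": [0,0,0]}
    - {"translation": [0,-0.4,0],"rotation": [0,0,0]}
    - {"translation": [0,-0.51,0],"rotation": [0,0,0]}
    - {"translation": [0,-0.62,0],"rotation": [0,0,0]}
    - {"translation": [0,-0.72,0],"rotation": [0,0,0]}
    - {"translation": [0,-0.79,0],"rotation": [0,0,0]}
    - {"translation": [0,-0.83,0],"rotation": [0,0,0]}
    - {"translation": [0,-0.83,0],"rotation": [0,0,0]}

```text
t: 6.97
eef_pos: [0.4619, -0.1507, 0.1762]
ee_rot: [3.141, -0.001, -2.674]
force: [-0.6, -0.2, -4.7]
width: 0.0531
gripper_force: 30.0
```

```bash
python3 -c "
from h import *
look('wrist','w3',['plinth','house'])"
```

```text
[ 0.462  -0.1498  0.1763] [ 1.7994e+02 -6.0000e-02 -1.5320e+02] t 7.0167
plinth [ 0.4288 -0.2617] yaw 21.36 err 205.8 of 16737.0
house [ 0.5958 -0.0771] yaw -16.08 err 1456.1 of 1710.0
```

Request:
apply_moves:
  steps:
    - {"translation": [-0.02,-0.06,0],"rotation": [0,0,0]}
    - {"translation": [-0.05,-0.16,0],"rotation": [0,0,0]}
    - {"translation": [-0.08,-0.28,-0.04],"rotation": [0,0,0]}
    - {"translation": [-0.11,-0.38,-0.1],"rotation": [0,0,0]}
    - {"translation": [-0.134,-0.446,-0.18],"rotation": [0,0,0]}
    - {"translation": [-0.134,-0.446,-0.26],"rotation": [0,0,0]}
    - {"translation": [-0.134,-0.446,-0.32],"rotation": [0,0,0]}
    - {"translation": [-0.134,-0.446,-0.36],"rotation": [0,0,0]}
    - {"translation": [-0.134,-0.446,-0.38],"rotation": [0,0,0]}
    - {"translation": [-0.134,-0.446,-0.38],"rotation": [0,0,0]}

```text
t: 7.85
eef_pos: [0.4288, -0.2601, 0.0812]
ee_rot: [3.14, -0.001, -2.671]
force: [0.4, 0.1, -2.9]
width: 0.0535
gripper_force: 30.0
```

Request:
apply_moves:
  steps:
    - {"translation": [0,-0.006,-0.02],"rotation": [0,0,0]}
    - {"translation": [0,-0.006,-0.04],"rotation": [0,0,0]}
    - {"translation": [0,-0.006,-0.06],"rotation": [0,0,0]}
    - {"translation": [0,-0.006,-0.075],"rotation": [0,0,0]}
    - {"translation": [0,-0.006,-0.082],"rotation": [0,0,0]}
    - {"translation": [0,-0.006,-0.086],"rotation": [0,0,0]}
    - {"translation": [0,-0.006,-0.09],"rotation": [0,0,0]}
    - {"translation": [0,-0.006,-0.094],"rotation": [0,0,0]}
    - {"translation": [0,-0.006,-0.096],"rotation": [0,0,0]}
    - {"translation": [0,-0.006,-0.096],"rotation": [0,0,0]}

```text
t: 8.68
eef_pos: [0.429, -0.2624, 0.0581]
ee_rot: [-3.142, 0.0, -2.672]
force: [-0.9, 1.0, -3.8]
width: 0.0535
gripper_force: 30.0
```

Request:
apply_moves:
  steps:
    - {"translation": [0,0,-0.001],"rotation": [0,0,0]}
    - {"translation": [0,0,-0.002],"rotation": [0,0,0]}
    - {"translation": [0,0,-0.003],"rotation": [0,0,0]}
    - {"translation": [0,0,-0.004],"rotation": [0,0,0]}
    - {"translation": [0,0,-0.005],"rotation": [0,0,0]}
    - {"translation": [0,0,-0.006],"rotation": [0,0,0]}
    - {"translation": [0,0,-0.006],"rotation": [0,0,0]}
    - {"translation": [0,0,-0.006],"rotation": [0,0,0]}
    - {"translation": [0,0,-0.006],"rotation": [0,0,0]}
    - {"translation": [0,0,-0.006],"rotation": [0,0,0]}

```text
t: 9.52
eef_pos: [0.4292, -0.2624, 0.0571]
ee_rot: [-3.141, 0.0, -2.672]
force: [-2.7, 3.4, 5.8]
width: 0.054
gripper_force: 30.0
```

Request:
apply_moves:
  steps:
    - {"translation": [0,0,0],"rotation": [0,0,0]}
    - {"translation": [0,0,0],"rotation": [0,0,0]}
    - {"translation": [0,0,0],"rotation": [0,0,0]}
    - {"translation": [0,0,0],"rotation": [0,0,0]}
    - {"translation": [0,0,0],"rotation": [0,0,0]}
    - {"translation": [0,0,0.1],"rotation": [0,0,0]}
    - {"translation": [0,0,0.25],"rotation": [0,0,0]}
    - {"translation": [0,0,0.4],"rotation": [0,0,0]}
    - {"translation": [0,0,0.5],"rotation": [0,0,0]}
    - {"translation": [0,0,0.55],"rotation": [0,0,0]}
  jaw: -1

```text
t: 10.35
eef_pos: [0.4306, -0.263, 0.1981]
ee_rot: [-3.138, 0.004, -2.671]
force: [1.0, -0.4, 0.5]
width: 0.0874
gripper_force: 0.0
```

Request:
apply_moves:
  steps:
    - {"translation": [0.12,0.05,0],"rotation": [0,0,0.2]}
    - {"translation": [0.24,0.1,0],"rotation": [0,0,0.4]}
    - {"translation": [0.36,0.15,0],"rotation": [0,0,0.6]}
    - {"translation": [0.48,0.2,0],"rotation": [0,0,0.8]}
    - {"translation": [0.6,0.26,-0.05],"rotation": [0,0,0.9]}
    - {"translation": [0.72,0.32,-0.1],"rotation": [0,0,0.9]}
    - {"translation": [0.82,0.366,-0.15],"rotation": [0,0,0.9]}
    - {"translation": [0.82,0.366,-0.2],"rotation": [0,0,0.9]}
    - {"translation": [0.82,0.366,-0.22],"rotation": [0,0,0.9]}
    - {"translation": [0.82,0.366,-0.22],"rotation": [0,0,0.9]}

```text
t: 11.18
eef_pos: [0.6328, -0.1707, 0.1369]
ee_rot: [3.138, -0.002, -2.201]
force: [0.1, -0.3, 0.3]
width: 0.0875
gripper_force: 0.0
```

```bash
sed -i 's/house=(.6353,-.1703,1.0242)/house=(.6344,-.1711,.938)/; s/plinth=(.4307,-.2608,.3714),post=(.3836,.26,0)/plinth=(.4289,-.2618,.3705),post=(.4289,-.2618,0)/; s/roof=(.4961,-.0058,.4553)/roof=(.4944,-.0074,.4618)/' h.py; python3 -c "
from h import *
look('wrist','w4',['house',('post',.03)])
look('top','t4',[('post',.03)])"
```

```text
[ 0.6332 -0.1711  0.1384] [ 1.7992e+02 -7.0000e-02 -1.2609e+02] t 11.2333
house [ 0.6337 -0.171 ] yaw 54.35 err 298.3 of 5795.0
post out [481.43558321 -76.80182739]
[ 0.6336 -0.1713  0.1395] [-1.800e+02 -2.000e-02 -1.261e+02] t 11.2833
post [ 0.4145 -0.2838] yaw 16.85 err 1237.2 of 1715.0
```

View pics/w4.png

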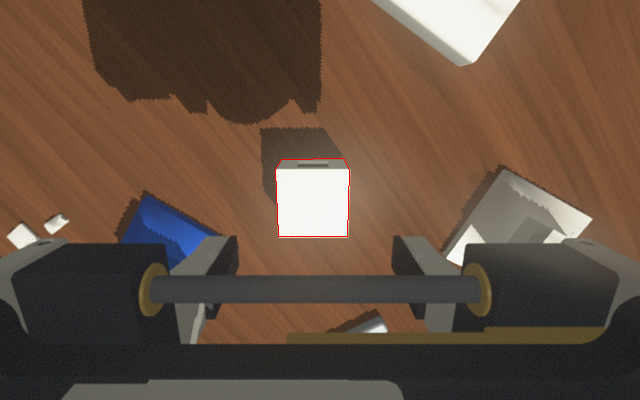

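The house sits square at pixel (313,200) between the fingers. I'll go down and grip.

Request:
apply_moves:
  steps:
    - {"translation": [0,0,-0.1],"rotation": [0,0,0]}
    - {"translation": [0,0,-0.22],"rotation": [0,0,0]}
    - {"translation": [0,0,-0.34],"rotation": [0,0,0]}
    - {"translation": [0,0,-0.42],"rotation": [0,0,0]}
    - {"translation": [0,0,-0.47],"rotation": [0,0,0]}
    - {"translation": [0,0,-0.49],"rotation": [0,0,0]}
    - {"translation": [0,0,-0.49],"rotation": [0,0,0]}
    - {"translation": [0,0,-0.49],"rotation": [0,0,0]}
    - {"translation": [0,0,-0.49],"rotation": [0,0,0]}
    - {"translation": [0,0,-0.49],"rotation": [0,0,0]}

```text
t: 12.12
eef_pos: [0.6351, -0.1709, 0.0182]
ee_rot: [-3.139, 0.001, -2.2]
force: [0.3, 0.4, 0.5]
width: 0.0876
gripper_force: 0.0
```

Request:
apply_moves:
  steps:
    - {"translation": [0,0,0],"rotation": [0,0,0]}
    - {"translation": [0,0,0],"rotation": [0,0,0]}
    - {"translation": [0,0,0],"rotation": [0,0,0]}
    - {"translation": [0,0,0],"rotation": [0,0,0]}
    - {"translation": [0,0,0],"rotation": [0,0,0]}
    - {"translation": [0,0,0],"rotation": [0,0,0]}
    - {"translation": [0,0,0],"rotation": [0,0,0]}
    - {"translation": [0,0,0],"rotation": [0,0,0]}
    - {"translation": [0,0,0],"rotation": [0,0,0]}
    - {"translation": [0,0,0],"rotation": [0,0,0]}
  jaw: 1
  newtons: 30

```text
t: 12.95
eef_pos: [0.6341, -0.1709, 0.0166]
ee_rot: [-3.142, 0.0, -2.201]
force: [-0.4, -0.4, 1.6]
width: 0.0598
gripper_force: 30.0
```

Request:
apply_moves:
  steps:
    - {"translation": [0,0,0.08],"rotation": [0,0,0]}
    - {"translation": [0,0,0.2],"rotation": [0,0,0]}
    - {"translation": [0,0,0.35],"rotation": [0,0,0]}
    - {"translation": [-0.06,0,0.5],"rotation": [0,0,-0.15]}
    - {"translation": [-0.14,0,0.62],"rotation": [0,0,-0.32]}
    - {"translation": [-0.24,0,0.68],"rotation": [0,0,-0.49]}
    - {"translation": [-0.34,0,0.68],"rotation": [0,0,-0.66]}
    - {"translation": [-0.44,0,0.68],"rotation": [0,0,-0.82]}
    - {"translation": [-0.52,0,0.68],"rotation": [0,0,-0.95]}
    - {"translation": [-0.56,0,0.68],"rotation": [0,0,-1]}

```text
t: 13.78
eef_pos: [0.4904, -0.1706, 0.1857]
ee_rot: [3.139, -0.002, -2.729]
force: [0.0, -0.8, -5.0]
width: 0.0598
gripper_force: 30.0
```

```bash
python3 -c "
from h import *
look('wrist','w5',['plinth'])
look('top','t5',[])"
```

```text
[ 0.4896 -0.1706  0.1858] [ 1.7986e+02 -1.1000e-01 -1.5638e+02] t 13.8333
plinth [ 0.4278 -0.2615] yaw 21.07 err 173.5 of 16368.0
[ 0.4914 -0.1707  0.1861] [ 1.7991e+02 -6.0000e-02 -1.5617e+02] t 13.8833
```

View pics/w5.png

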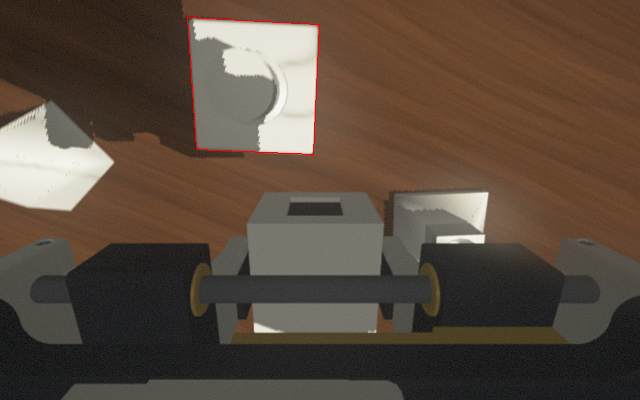

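Run:
```python
from h import *; from station import *
m=camera_model('wrist'); img=cv2.imread('pics/w5.png')
for c,col in (((.4289,-.2618),(255,0,0)),):
    for p in pts('post',*c,0,.03): cv2.polylines(img,[cv2.convexHull(proj(m,p).astype(np.float32)).round().astype(int)],True,col,1)
a=cv2.resize(img[0:170,170:340],None,fx=3,fy=3)
m=camera_model('side'); b=grab_frame('side')
b=cv2.resize(b[130:230,360:460],(510,510))
t=cv2.imread('pics/t5.png')[215:305,355:445]
cv2.imwrite('pics/c5.png',cv2.resize(np.hstack([a,b]),(800,400)))
```

```text
(no output)
```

View pics/c5.png

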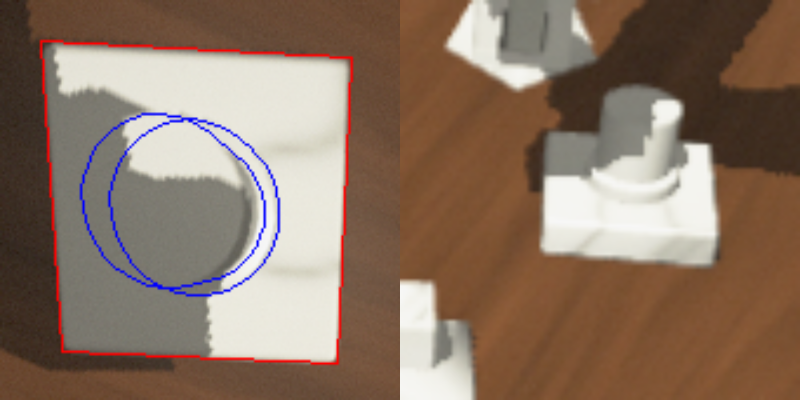

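Run:
```python
from h import *; from station import *
m=camera_model('wrist'); img=grab_frame('wrist')[10:165,180:330]
g=cv2.createCLAHE(8,(3,3)).apply(cv2.cvtColor(img,cv2.COLOR_BGR2GRAY))
g=cv2.cvtColor(cv2.resize(g,None,fx=3.7,fy=3.7,interpolation=cv2.INTER_CUBIC),cv2.COLOR_GRAY2BGR)
m2=camera_model('side'); s=grab_frame('side')[130:200,385:455]
s=cv2.createCLAHE(8,(3,3)).apply(cv2.cvtColor(s,cv2.COLOR_BGR2GRAY)); s=cv2.cvtColor(cv2.resize(s,None,fx=3.5,fy=3.5,interpolation=cv2.INTER_CUBIC),cv2.COLOR_GRAY2BGR)
for p in pts('post',.4289,-.2618,0,.03)+pts('plinth',*EST['plinth']):
    cv2.polylines(s,[cv2.convexHull((3.5*(proj(m2,p)-[385,130])).astype(np.float32)).round().astype(int)],True,(0,0,255),1)
s=cv2.copyMakeBorder(s,0,g.shape[0]-s.shape[0],0,0,cv2.BORDER_CONSTANT)
cv2.imwrite('pics/c6.png',np.hstack([g,s])); print(g.shape,s.shape)
```

```text
(574, 555, 3) (574, 245, 3)
```

View pics/c6.png

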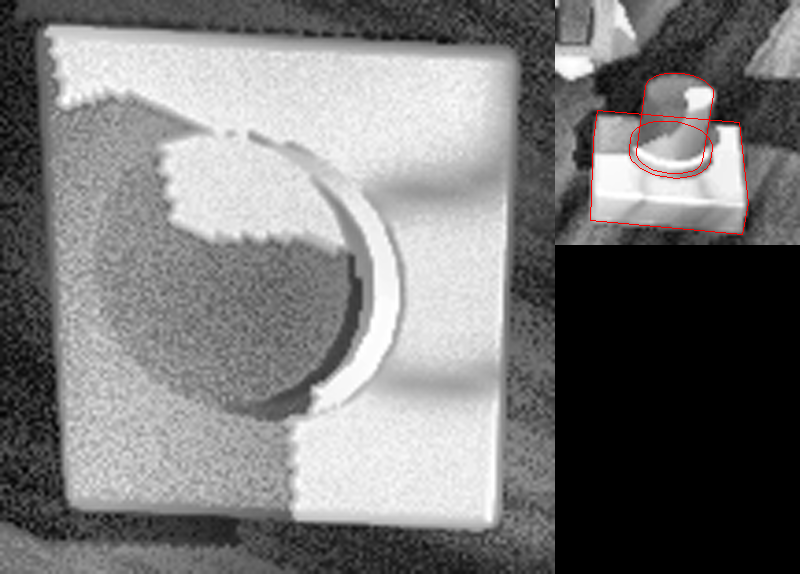

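The enhanced crop shows the flange edge at crop x=403, which matches the predicted overlay, so the post is centred. I'll carry the house over.

Request:
apply_moves:
  steps:
    - {"translation": [-0.04,-0.06,0],"rotation": [0,0,-0.04]}
    - {"translation": [-0.1,-0.15,0],"rotation": [0,0,-0.087]}
    - {"translation": [-0.16,-0.25,0],"rotation": [0,0,-0.087]}
    - {"translation": [-0.22,-0.33,0],"rotation": [0,0,-0.087]}
    - {"translation": [-0.248,-0.365,-0.06],"rotation": [0,0,-0.087]}
    - {"translation": [-0.248,-0.365,-0.14],"rotation": [0,0,-0.087]}
    - {"translation": [-0.248,-0.365,-0.2],"rotation": [0,0,-0.087]}
    - {"translation": [-0.248,-0.365,-0.25],"rotation": [0,0,-0.087]}
    - {"translation": [-0.248,-0.365,-0.27],"rotation": [0,0,-0.087]}
    - {"translation": [-0.248,-0.365,-0.27],"rotation": [0,0,-0.087]}

```text
t: 14.87
eef_pos: [0.4317, -0.262, 0.1175]
ee_rot: [3.14, -0.003, -2.769]
force: [0.8, -0.1, -4.9]
width: 0.0597
gripper_force: 30.0
```

Request:
apply_moves:
  steps:
    - {"translation": [0,0,-0.004],"rotation": [0,0,0]}
    - {"translation": [0,0,-0.008],"rotation": [0,0,0]}
    - {"translation": [0,0,-0.012],"rotation": [0,0,0]}
    - {"translation": [0,0,-0.016],"rotation": [0,0,0]}
    - {"translation": [0,0,-0.02],"rotation": [0,0,0]}
    - {"translation": [0,0,-0.024],"rotation": [0,0,0]}
    - {"translation": [0,0,-0.027],"rotation": [0,0,0]}
    - {"translation": [0,0,-0.03],"rotation": [0,0,0]}
    - {"translation": [0,0,-0.03],"rotation": [0,0,0]}
    - {"translation": [0,0,-0.03],"rotation": [0,0,0]}

```text
t: 15.7
eef_pos: [0.432, -0.2621, 0.1115]
ee_rot: [3.142, -0.0, -2.77]
force: [-0.1, 0.5, -4.5]
width: 0.0597
gripper_force: 30.0
```

Request:
apply_moves:
  steps:
    - {"translation": [-0.005,0,0],"rotation": [0,0,0]}
    - {"translation": [-0.01,0,-0.002],"rotation": [0,0,0]}
    - {"translation": [-0.01,0,-0.004],"rotation": [0,0,0]}
    - {"translation": [-0.01,0,-0.006],"rotation": [0,0,0]}
    - {"translation": [-0.01,0,-0.008],"rotation": [0,0,0]}
    - {"translation": [-0.01,0,-0.009],"rotation": [0,0,0]}
    - {"translation": [-0.01,0,-0.01],"rotation": [0,0,0]}
    - {"translation": [-0.01,0,-0.011],"rotation": [0,0,0]}
    - {"translation": [-0.01,0,-0.012],"rotation": [0,0,0]}
    - {"translation": [-0.01,0,-0.012],"rotation": [0,0,0]}

```text
t: 16.53
eef_pos: [0.4296, -0.2621, 0.1086]
ee_rot: [-3.142, 0.0, -2.77]
force: [-0.6, 0.5, -4.3]
width: 0.0598
gripper_force: 30.0
```

Request:
apply_moves:
  steps:
    - {"translation": [0,0,-0.001],"rotation": [0,0,0]}
    - {"translation": [0,0,-0.002],"rotation": [0,0,0]}
    - {"translation": [0,0,-0.003],"rotation": [0,0,0]}
    - {"translation": [0,0,-0.004],"rotation": [0,0,0]}
    - {"translation": [0,0,-0.005],"rotation": [0,0,0]}
    - {"translation": [0,0,-0.006],"rotation": [0,0,0]}
    - {"translation": [0,0,-0.006],"rotation": [0,0,0]}
    - {"translation": [0,0,-0.006],"rotation": [0,0,0]}
    - {"translation": [0,0,-0.006],"rotation": [0,0,0]}
    - {"translation": [0,0,-0.006],"rotation": [0,0,0]}

```text
t: 17.37
eef_pos: [0.4296, -0.2621, 0.1085]
ee_rot: [-3.141, 0.0, -2.769]
force: [-5.2, 5.3, 14.0]
width: 0.0598
gripper_force: 30.0
```

Request:
apply_moves:
  steps:
    - {"translation": [0,0,0.003],"rotation": [0,0,0]}
    - {"translation": [0,0,0.003],"rotation": [0,0,0]}
    - {"translation": [0,0,0.003],"rotation": [0,0,0]}
    - {"translation": [0,0,0.003],"rotation": [0,0,0]}
    - {"translation": [0,0,0.003],"rotation": [0,0,0]}
    - {"translation": [0,0,0.003],"rotation": [0,0,0]}
    - {"translation": [0,0,0.1],"rotation": [0,0,0]}
    - {"translation": [0,0,0.25],"rotation": [0,0,0]}
    - {"translation": [0,0,0.4],"rotation": [0,0,0]}
    - {"translation": [0,0,0.5],"rotation": [0,0,0]}
  jaw: -1

```text
t: 18.2
eef_pos: [0.4303, -0.2626, 0.2355]
ee_rot: [-3.139, 0.002, -2.769]
force: [1.5, -0.1, 0.1]
width: 0.0873
gripper_force: 0.0
```

Request:
apply_moves:
  steps:
    - {"translation": [0.03,0.1,0],"rotation": [0,0,0.17]}
    - {"translation": [0.06,0.22,0],"rotation": [0,0,0.17]}
    - {"translation": [0.1,0.34,0],"rotation": [0,0,0.17]}
    - {"translation": [0.13,0.46,0],"rotation": [0,0,0.17]}
    - {"translation": [0.16,0.58,0],"rotation": [0,0,0.17]}
    - {"translation": [0.2,0.7,-0.02],"rotation": [0,0,0.17]}
    - {"translation": [0.23,0.82,-0.08],"rotation": [0,0,0.17]}
    - {"translation": [0.256,0.94,-0.14],"rotation": [0,0,0.17]}
    - {"translation": [0.256,1,-0.2],"rotation": [0,0,0.17]}
    - {"translation": [0.256,1,-0.24],"rotation": [0,0,0.17]}

```text
t: 19.03
eef_pos: [0.4935, -0.0097, 0.1706]
ee_rot: [3.141, -0.001, -2.678]
force: [-0.2, 0.1, -0.6]
width: 0.0877
gripper_force: 0.0
```

```bash
python3 -c "
from h import *
EST['house']=(.4296,-.2621,.3705)
look('wrist','w6',['roof',('house',.092)])"
```

```text
[ 0.4922 -0.011   0.169 ] [ 179.93   -0.21 -153.47] t 19.0833
roof [ 0.4946 -0.0082] yaw 26.15 err 327.7 of 9488.0
house out [-33.74019023 -63.47672641]
```

View pics/w6.png

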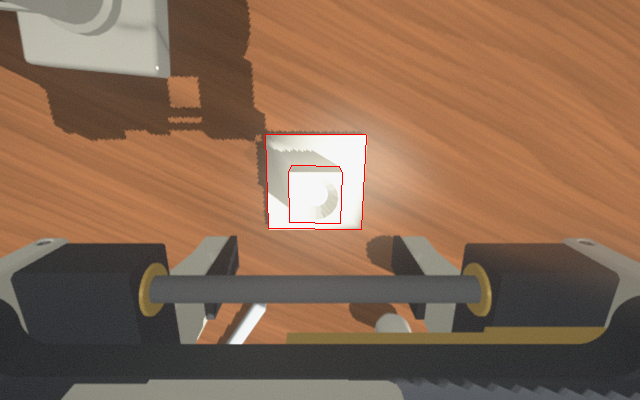

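The roof fits at pixel (315,182), square with the jaw. I'll go down onto the collar.

Request:
apply_moves:
  steps:
    - {"translation": [0.007,0.01,-0.1],"rotation": [0,0,0]}
    - {"translation": [0.007,0.01,-0.22],"rotation": [0,0,0]}
    - {"translation": [0.007,0.01,-0.34],"rotation": [0,0,0]}
    - {"translation": [0.007,0.01,-0.42],"rotation": [0,0,0]}
    - {"translation": [0.007,0.01,-0.48],"rotation": [0,0,0]}
    - {"translation": [0.007,0.01,-0.51],"rotation": [0,0,0]}
    - {"translation": [0.007,0.01,-0.525],"rotation": [0,0,0]}
    - {"translation": [0.007,0.01,-0.525],"rotation": [0,0,0]}
    - {"translation": [0.007,0.01,-0.525],"rotation": [0,0,0]}
    - {"translation": [0.007,0.01,-0.525],"rotation": [0,0,0]}

```text
t: 19.92
eef_pos: [0.4961, -0.0095, 0.0419]
ee_rot: [-3.141, 0.002, -2.681]
force: [0.3, -0.4, 0.6]
width: 0.0877
gripper_force: 0.0
```

Request:
apply_moves:
  steps:
    - {"translation": [0,0,0],"rotation": [0,0,0]}
    - {"translation": [0,0,0],"rotation": [0,0,0]}
    - {"translation": [0,0,0],"rotation": [0,0,0]}
    - {"translation": [0,0,0],"rotation": [0,0,0]}
    - {"translation": [0,0,0],"rotation": [0,0,0]}
    - {"translation": [0,0,0],"rotation": [0,0,0]}
    - {"translation": [0,0,0],"rotation": [0,0,0]}
    - {"translation": [0,0,0],"rotation": [0,0,0]}
    - {"translation": [0,0,0],"rotation": [0,0,0]}
    - {"translation": [0,0,0],"rotation": [0,0,0]}
  jaw: 1
  newtons: 45

```text
t: 20.75
eef_pos: [0.4952, -0.0094, 0.0408]
ee_rot: [3.141, -0.0, -2.681]
force: [-2.4, 4.1, 3.7]
width: 0.048
gripper_force: 45.0
```

Request:
apply_moves:
  steps:
    - {"translation": [0,0,0.06],"rotation": [0,0,0]}
    - {"translation": [0,0,0.15],"rotation": [0,0,0]}
    - {"translation": [0,0,0.27],"rotation": [0,0,0]}
    - {"translation": [0,0,0.39],"rotation": [0,0,0]}
    - {"translation": [0,0,0.51],"rotation": [0,0,-0.05]}
    - {"translation": [-0.02,-0.05,0.63],"rotation": [0,0,-0.1]}
    - {"translation": [-0.04,-0.12,0.73],"rotation": [0,0,-0.17]}
    - {"translation": [-0.06,-0.2,0.78],"rotation": [0,0,-0.17]}
    - {"translation": [-0.08,-0.27,0.8],"rotation": [0,0,-0.17]}
    - {"translation": [-0.08,-0.3,0.8],"rotation": [0,0,-0.17]}

```text
t: 21.58
eef_pos: [0.4741, -0.0862, 0.2414]
ee_rot: [3.142, 0.0, -2.771]
force: [0.0, 1.0, -6.8]
width: 0.0473
gripper_force: 45.0
```

```bash
python3 -c "
from h import *
EST['house']=(.4296,-.2621,.3705)
look('wrist','w7',[('house',.092)])
from station import get_state; print(get_state()['moment'],get_state()['force'])"
```

```text
[ 0.4742 -0.0865  0.2404] [ 1.7999e+02 -6.0000e-02 -1.5878e+02] t 21.6333
house [ 0.4264 -0.2622] yaw 26.82 err 6791.4 of 15120.0
[-0.28348906 -0.11226542  0.0490327 ] [ 1.25456227 -1.31678625 -6.09504825]
```

View pics/w7.png

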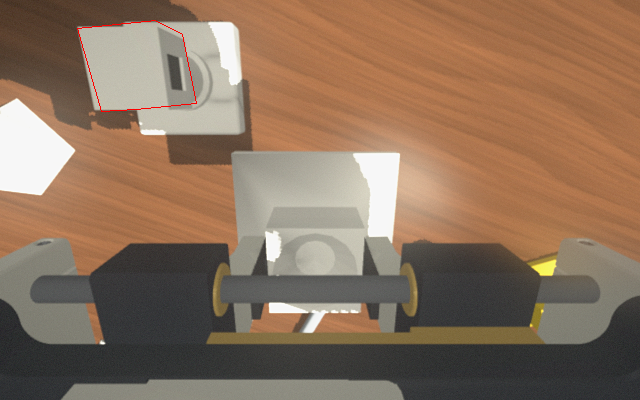

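Request:
apply_moves:
  steps:
    - {"translation": [-0.02,-0.08,0],"rotation": [0,0,0]}
    - {"translation": [-0.05,-0.19,0],"rotation": [0,0,0]}
    - {"translation": [-0.08,-0.31,0],"rotation": [0,0,0]}
    - {"translation": [-0.11,-0.43,0],"rotation": [0,0,0]}
    - {"translation": [-0.14,-0.55,0],"rotation": [0,0,0]}
    - {"translation": [-0.165,-0.65,-0.01],"rotation": [0,0,0]}
    - {"translation": [-0.178,-0.703,-0.06],"rotation": [0,0,0]}
    - {"translation": [-0.178,-0.703,-0.12],"rotation": [0,0,0]}
    - {"translation": [-0.178,-0.703,-0.16],"rotation": [0,0,0]}
    - {"translation": [-0.178,-0.703,-0.18],"rotation": [0,0,0]}

```text
t: 22.47
eef_pos: [0.4293, -0.2598, 0.1929]
ee_rot: [3.138, -0.004, -2.771]
force: [0.2, -0.5, -6.7]
width: 0.0476
gripper_force: 45.0
```

Request:
apply_moves:
  steps:
    - {"translation": [0,0,-0.004],"rotation": [0,0,0]}
    - {"translation": [0,0,-0.008],"rotation": [0,0,0]}
    - {"translation": [0,0,-0.012],"rotation": [0,0,0]}
    - {"translation": [0,0,-0.016],"rotation": [0,0,0]}
    - {"translation": [0,0,-0.02],"rotation": [0,0,0]}
    - {"translation": [0,0,-0.024],"rotation": [0,0,0]}
    - {"translation": [0,0,-0.028],"rotation": [0,0,0]}
    - {"translation": [0,0,-0.03],"rotation": [0,0,0]}
    - {"translation": [0,0,-0.03],"rotation": [0,0,0]}
    - {"translation": [0,0,-0.03],"rotation": [0,0,0]}

```text
t: 23.3
eef_pos: [0.4308, -0.2604, 0.1883]
ee_rot: [-3.142, -0.0, -2.77]
force: [1.3, 0.6, -6.9]
width: 0.0475
gripper_force: 45.0
```

Run:
```python
from h import *; from station import *
m=camera_model('side'); img=grab_frame('side'); s=get_state(); print(s['eef_pos'],np.degrees(s['ee_rot']),s['force'])
z=s['eef_pos'][2]-.0408; e=s['eef_pos']
im=cv2.resize(img[80:220,360:500],None,fx=4,fy=4,interpolation=cv2.INTER_CUBIC); raw=im.copy()
for p in pts('plinth',*EST['plinth'])+pts('post',.4292,-.2621,0,.03)+pts('house',.4296,-.2621,.3705,.092)+pts('roof',e[0],e[1],.3705,z):
    cv2.polylines(im,[cv2.convexHull((4*(proj(m,p)-[360,80])).astype(np.float32)).round().astype(int)],True,(0,0,255),1)
cv2.imwrite('pics/s7.png',im)
```

```text
[ 0.4308288  -0.26042167  0.18837803] [-1.79995033e+02  4.92250008e-03 -1.58695577e+02] [-0.11510456  0.05411538 -5.44962846]
```

View pics/s7.png

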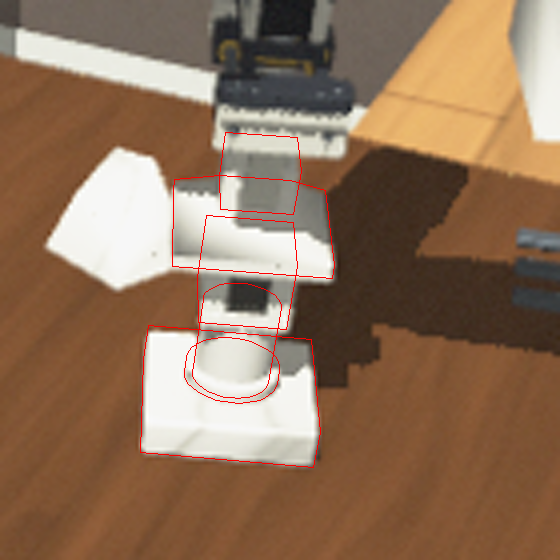

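Plinth, post, house and roof all sit on their outlines to within about a source pixel. I'll lower the roof.

Request:
apply_moves:
  steps:
    - {"translation": [-0.003,-0.004,-0.002],"rotation": [0,0,0]}
    - {"translation": [-0.005,-0.006,-0.005],"rotation": [0,0,0]}
    - {"translation": [-0.005,-0.006,-0.008],"rotation": [0,0,0]}
    - {"translation": [-0.005,-0.006,-0.011],"rotation": [0,0,0]}
    - {"translation": [-0.005,-0.006,-0.014],"rotation": [0,0,0]}
    - {"translation": [-0.005,-0.006,-0.016],"rotation": [0,0,0]}
    - {"translation": [-0.005,-0.006,-0.018],"rotation": [0,0,0]}
    - {"translation": [-0.005,-0.006,-0.02],"rotation": [0,0,0]}
    - {"translation": [-0.005,-0.006,-0.021],"rotation": [0,0,0]}
    - {"translation": [-0.005,-0.006,-0.021],"rotation": [0,0,0]}

```text
t: 24.18
eef_pos: [0.4295, -0.2618, 0.183]
ee_rot: [3.142, -0.0, -2.77]
force: [0.6, -0.0, -4.9]
width: 0.0475
gripper_force: 45.0
```

Request:
apply_moves:
  steps:
    - {"translation": [0,0,-0.0005],"rotation": [0,0,0]}
    - {"translation": [0,0,-0.001],"rotation": [0,0,0]}
    - {"translation": [0,0,-0.0015],"rotation": [0,0,0]}
    - {"translation": [0,0,-0.002],"rotation": [0,0,0]}
    - {"translation": [0,0,-0.0025],"rotation": [0,0,0]}
    - {"translation": [0,0,-0.003],"rotation": [0,0,0]}
    - {"translation": [0,0,-0.003],"rotation": [0,0,0]}
    - {"translation": [0,0,-0.003],"rotation": [0,0,0]}
    - {"translation": [0,0,-0.003],"rotation": [0,0,0]}
    - {"translation": [0,0,-0.003],"rotation": [0,0,0]}

```text
t: 25.02
eef_pos: [0.4297, -0.2619, 0.1828]
ee_rot: [-3.141, 0.0, -2.77]
force: [-4.1, 3.0, 6.3]
width: 0.0478
gripper_force: 45.0
```

Request:
apply_moves:
  steps:
    - {"translation": [0,0,0.001],"rotation": [0,0,0]}
    - {"translation": [0,0,0.001],"rotation": [0,0,0]}
    - {"translation": [0,0,0.001],"rotation": [0,0,0]}
    - {"translation": [0,0,0.001],"rotation": [0,0,0]}
    - {"translation": [0,0,0.001],"rotation": [0,0,0]}
    - {"translation": [0,0,0.001],"rotation": [0,0,0]}
    - {"translation": [0,0,0.08],"rotation": [0,0,0]}
    - {"translation": [0,0,0.2],"rotation": [0,0,0]}
    - {"translation": [0,0,0.34],"rotation": [0,0,0]}
    - {"translation": [0,0,0.44],"rotation": [0,0,0]}
  jaw: -1

```text
t: 25.85
eef_pos: [0.4299, -0.2623, 0.2951]
ee_rot: [-3.14, 0.001, -2.769]
force: [1.3, -0.2, 0.2]
width: 0.0876
gripper_force: 0.0
```

Request:
apply_moves:
  steps:
    - {"translation": [0.05,0.1,0],"rotation": [0,0,0]}
    - {"translation": [0.1,0.22,0],"rotation": [0,0,0]}
    - {"translation": [0.15,0.34,0],"rotation": [0,0,0]}
    - {"translation": [0.2,0.46,0],"rotation": [0,0,0]}
    - {"translation": [0.25,0.58,0],"rotation": [0,0,0]}
    - {"translation": [0.3,0.7,0],"rotation": [0,0,0]}
    - {"translation": [0.35,0.82,0],"rotation": [0,0,0]}
    - {"translation": [0.4,0.94,0],"rotation": [0,0,0]}
    - {"translation": [0.45,1,0],"rotation": [0,0,0]}
    - {"translation": [0.5,1,0],"rotation": [0,0,0]}

```text
t: 26.68
eef_pos: [0.5554, -0.0092, 0.2923]
ee_rot: [3.141, 0.0, -2.767]
force: [0.7, -1.0, -0.8]
width: 0.0877
gripper_force: 0.0
```

```bash
python3 -c "
from h import *
EST['finial']=(.617,.1603,0)
EST['roof']=(.4296,-.2619,.3705)
look('wrist','w8',['finial'])
look('top','t8',[('roof',.142)])"
```

```text
[ 0.5572 -0.0105  0.2918] [-1.7996e+02 -1.0000e-02 -1.5853e+02] t 26.7333
finial [0.6206 0.1977] yaw -3.56 err 460.2 of 990.0
[ 0.556  -0.0114  0.2916] [-1.7999e+02 -6.0000e-02 -1.5861e+02] t 26.7833
roof [ 0.4331 -0.248 ] yaw 14.57 err 680.5 of 2284.0
```

Request:
apply_moves:
  steps:
    - {"translation": [0.04,0.1,0],"rotation": [0,0,0]}
    - {"translation": [0.08,0.22,-0.06],"rotation": [0,0,0]}
    - {"translation": [0.12,0.34,-0.14],"rotation": [0,0,0]}
    - {"translation": [0.16,0.46,-0.22],"rotation": [0,0,0]}
    - {"translation": [0.2,0.57,-0.32],"rotation": [0,0,0]}
    - {"translation": [0.23,0.65,-0.42],"rotation": [0,0,0]}
    - {"translation": [0.244,0.685,-0.51],"rotation": [0,0,0]}
    - {"translation": [0.244,0.685,-0.57],"rotation": [0,0,0]}
    - {"translation": [0.244,0.685,-0.6],"rotation": [0,0,0]}
    - {"translation": [0.244,0.685,-0.6],"rotation": [0,0,0]}

```text
t: 27.62
eef_pos: [0.6146, 0.1579, 0.1403]
ee_rot: [-3.141, -0.004, -2.771]
force: [0.3, -0.2, 0.5]
width: 0.0878
gripper_force: 0.0
```

```bash
python3 -c "
from h import *
EST['finial']=(.617,.1603,0)
look('wrist','w9',['finial'])"
```

```text
[0.6154 0.1582 0.142 ] [-1.7997e+02 -8.0000e-02 -1.5875e+02] t 27.6667
finial [0.6159 0.1577] yaw 4.8 err 52.7 of 2044.0
```

View pics/w9.png

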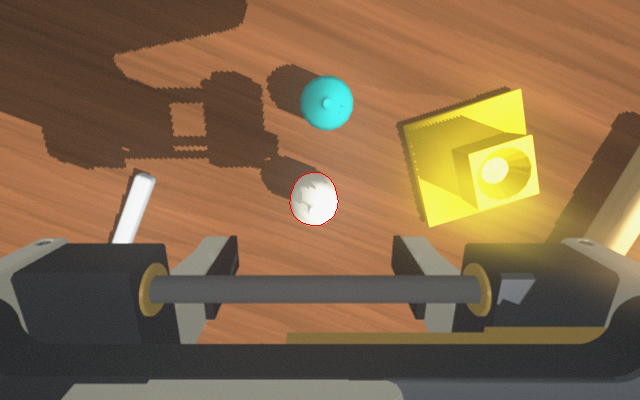

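The white finial at pixel (314,200) is centred between the fingers. The turquoise one at (327,102) and the yellow roof are clear. I'll go down.

Request:
apply_moves:
  steps:
    - {"translation": [0.002,-0.002,-0.1],"rotation": [0,0,0]}
    - {"translation": [0.002,-0.002,-0.2],"rotation": [0,0,0]}
    - {"translation": [0.002,-0.002,-0.3],"rotation": [0,0,0]}
    - {"translation": [0.002,-0.002,-0.38],"rotation": [0,0,0]}
    - {"translation": [0.002,-0.002,-0.43],"rotation": [0,0,0]}
    - {"translation": [0.002,-0.002,-0.46],"rotation": [0,0,0]}
    - {"translation": [0.002,-0.002,-0.47],"rotation": [0,0,0]}
    - {"translation": [0.002,-0.002,-0.47],"rotation": [0,0,0]}
    - {"translation": [0.002,-0.002,-0.47],"rotation": [0,0,0]}
    - {"translation": [0.002,-0.002,-0.47],"rotation": [0,0,0]}

```text
t: 28.5
eef_pos: [0.6169, 0.1592, 0.0263]
ee_rot: [3.141, 0.002, -2.77]
force: [-0.5, 0.2, 0.1]
width: 0.0875
gripper_force: 0.0
```

Request:
apply_moves:
  steps:
    - {"translation": [0,0,0],"rotation": [0,0,0]}
    - {"translation": [0,0,0],"rotation": [0,0,0]}
    - {"translation": [0,0,0],"rotation": [0,0,0]}
    - {"translation": [0,0,0],"rotation": [0,0,0]}
    - {"translation": [0,0,0],"rotation": [0,0,0]}
    - {"translation": [0,0,0],"rotation": [0,0,0]}
    - {"translation": [0,0,0],"rotation": [0,0,0]}
    - {"translation": [0,0,0],"rotation": [0,0,0]}
    - {"translation": [0,0,0],"rotation": [0,0,0]}
    - {"translation": [0,0,0],"rotation": [0,0,0]}
  jaw: 1
  newtons: 20

```text
t: 29.33
eef_pos: [0.6161, 0.1588, 0.0249]
ee_rot: [-3.142, 0.0, -2.77]
force: [0.2, -0.6, 1.5]
width: 0.0416
gripper_force: 20.0
```

Request:
apply_moves:
  steps:
    - {"translation": [0,0,0.08],"rotation": [0,0,0]}
    - {"translation": [0,0,0.2],"rotation": [0,0,0]}
    - {"translation": [0,0,0.34],"rotation": [0,0,0]}
    - {"translation": [0,0,0.48],"rotation": [0,0,0]}
    - {"translation": [-0.03,-0.06,0.62],"rotation": [0,0,0]}
    - {"translation": [-0.08,-0.16,0.76],"rotation": [0,0,0]}
    - {"translation": [-0.14,-0.28,0.88],"rotation": [0,0,0]}
    - {"translation": [-0.2,-0.4,0.96],"rotation": [0,0,0]}
    - {"translation": [-0.26,-0.52,1],"rotation": [0,0,0]}
    - {"translation": [-0.3,-0.6,1],"rotation": [0,0,0]}

```text
t: 30.17
eef_pos: [0.5404, 0.0069, 0.2782]
ee_rot: [-3.141, 0.005, -2.77]
force: [-0.1, -0.4, -2.6]
width: 0.0416
gripper_force: 19.9
```

Request:
apply_moves:
  steps:
    - {"translation": [-0.04,-0.08,0],"rotation": [0,0,0]}
    - {"translation": [-0.1,-0.18,0],"rotation": [0,0,0]}
    - {"translation": [-0.15,-0.29,0],"rotation": [0,0,0]}
    - {"translation": [-0.2,-0.4,0],"rotation": [0,0,0]}
    - {"translation": [-0.25,-0.5,0],"rotation": [0,0,0]}
    - {"translation": [-0.28,-0.58,0],"rotation": [0,0,0]}
    - {"translation": [-0.3,-0.62,0],"rotation": [0,0,0]}
    - {"translation": [-0.3,-0.64,0],"rotation": [0,0,0]}
    - {"translation": [-0.3,-0.64,0],"rotation": [0,0,0]}
    - {"translation": [-0.3,-0.64,0],"rotation": [0,0,0]}

```text
t: 31.0
eef_pos: [0.4664, -0.1507, 0.2746]
ee_rot: [3.141, -0.0, -2.77]
force: [-1.2, -0.7, -2.3]
width: 0.0415
gripper_force: 19.9
```

Run:
```python
from h import *; from station import *
m=camera_model('wrist'); img=grab_frame('wrist'); s=get_state(); print(s['eef_pos'],np.degrees(s['ee_rot']))
for p in pts('roof',.4296,-.2619,.3705,.142)+[ci(.043,.062)+[.4296,-.2619,.142]]:
    q=proj(m,p); cv2.polylines(img,[cv2.convexHull(q.astype(np.float32)).round().astype(int)],True,(0,0,255),1)
c=q.mean(0).astype(int); print(c)
u,v=max(c[0]-110,0),max(c[1]-100,0)
cv2.imwrite('pics/w10.png',cv2.resize(img[v:v+190,u:u+250],None,fx=3,fy=3,interpolation=cv2.INTER_CUBIC)); print(u,v)
```

```text
[ 0.4665136  -0.15043241  0.27458861] [ 1.79981903e+02 -6.12828457e-03 -1.58673258e+02]
[189 112]
79 12
```

View pics/w10.png

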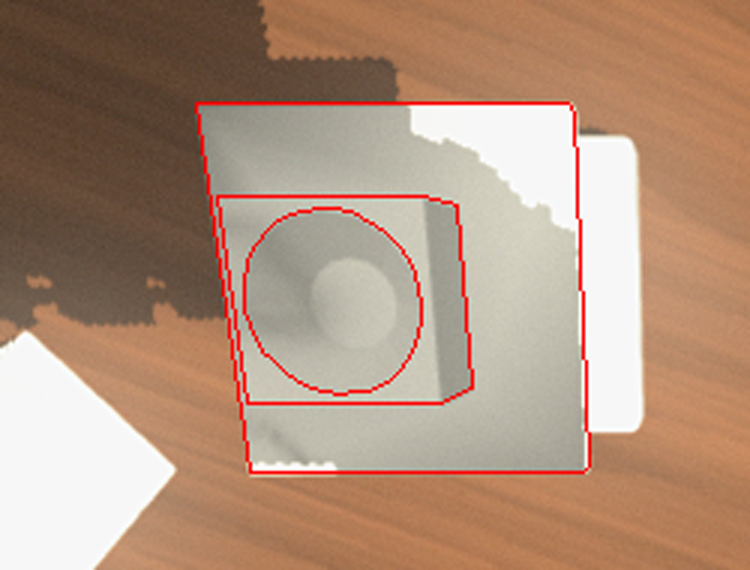

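The overlay falls exactly on the roof and its cup (crop centre about (333,300)). I'll bring the finial over and lower it.

Request:
apply_moves:
  steps:
    - {"translation": [-0.02,-0.06,0],"rotation": [0,0,0]}
    - {"translation": [-0.05,-0.15,0],"rotation": [0,0,0]}
    - {"translation": [-0.085,-0.26,0],"rotation": [0,0,0]}
    - {"translation": [-0.12,-0.36,0],"rotation": [0,0,0]}
    - {"translation": [-0.14,-0.42,0],"rotation": [0,0,0]}
    - {"translation": [-0.148,-0.446,0],"rotation": [0,0,0]}
    - {"translation": [-0.148,-0.446,-0.04],"rotation": [0,0,0]}
    - {"translation": [-0.148,-0.446,-0.09],"rotation": [0,0,0]}
    - {"translation": [-0.148,-0.446,-0.13],"rotation": [0,0,0]}
    - {"translation": [-0.148,-0.446,-0.15],"rotation": [0,0,0]}

```text
t: 31.88
eef_pos: [0.4288, -0.2613, 0.2352]
ee_rot: [3.14, -0.002, -2.769]
force: [-0.3, 0.2, -2.4]
width: 0.0415
gripper_force: 19.9
```

Request:
apply_moves:
  steps:
    - {"translation": [0,0,0],"rotation": [0,0,0]}
    - {"translation": [0,0,0],"rotation": [0,0,0]}
    - {"translation": [0,0,-0.004],"rotation": [0,0,0]}
    - {"translation": [0,0,-0.008],"rotation": [0,0,0]}
    - {"translation": [0,0,-0.012],"rotation": [0,0,0]}
    - {"translation": [0,0,-0.016],"rotation": [0,0,0]}
    - {"translation": [0,0,-0.02],"rotation": [0,0,0]}
    - {"translation": [0,0,-0.02],"rotation": [0,0,0]}
    - {"translation": [0,0,-0.02],"rotation": [0,0,0]}
    - {"translation": [0,0,-0.02],"rotation": [0,0,0]}

```text
t: 32.72
eef_pos: [0.4291, -0.2626, 0.2324]
ee_rot: [-3.142, 0.0, -2.77]
force: [-0.6, -0.2, -1.5]
width: 0.0415
gripper_force: 19.9
```

Request:
apply_moves:
  steps:
    - {"translation": [0.002,0.002,-0.008],"rotation": [0,0,0]}
    - {"translation": [0.002,0.002,-0.016],"rotation": [0,0,0]}
    - {"translation": [0.002,0.002,-0.024],"rotation": [0,0,0]}
    - {"translation": [0.002,0.002,-0.032],"rotation": [0,0,0]}
    - {"translation": [0.002,0.002,-0.04],"rotation": [0,0,0]}
    - {"translation": [0.002,0.002,-0.047],"rotation": [0,0,0]}
    - {"translation": [0.002,0.002,-0.053],"rotation": [0,0,0]}
    - {"translation": [0.002,0.002,-0.058],"rotation": [0,0,0]}
    - {"translation": [0.002,0.002,-0.062],"rotation": [0,0,0]}
    - {"translation": [0.002,0.002,-0.062],"rotation": [0,0,0]}

```text
t: 33.55
eef_pos: [0.4294, -0.2621, 0.2166]
ee_rot: [3.141, -0.0, -2.77]
force: [0.1, -0.1, -1.9]
width: 0.0418
gripper_force: 19.9
```

Request:
apply_moves:
  steps:
    - {"translation": [0,0,-0.001],"rotation": [0,0,0]}
    - {"translation": [0,0,-0.002],"rotation": [0,0,0]}
    - {"translation": [0,0,-0.003],"rotation": [0,0,0]}
    - {"translation": [0,0,-0.004],"rotation": [0,0,0]}
    - {"translation": [0,0,-0.005],"rotation": [0,0,0]}
    - {"translation": [0,0,-0.006],"rotation": [0,0,0]}
    - {"translation": [0,0,-0.007],"rotation": [0,0,0]}
    - {"translation": [0,0,-0.007],"rotation": [0,0,0]}
    - {"translation": [0,0,-0.007],"rotation": [0,0,0]}
    - {"translation": [0,0,-0.007],"rotation": [0,0,0]}

```text
t: 34.38
eef_pos: [0.4299, -0.2621, 0.2153]
ee_rot: [-3.141, 0.001, -2.77]
force: [1.5, 1.9, 1.6]
width: 0.0414
gripper_force: 20.0
```

Contact comes at the expected full depth. I'll release and rise.

Request:
apply_moves:
  steps:
    - {"translation": [0,0,-0.001],"rotation": [0,0,0]}
    - {"translation": [0,0,-0.001],"rotation": [0,0,0]}
    - {"translation": [0,0,-0.001],"rotation": [0,0,0]}
    - {"translation": [0,0,-0.001],"rotation": [0,0,0]}
    - {"translation": [0,0,-0.001],"rotation": [0,0,0]}
    - {"translation": [0,0,0],"rotation": [0,0,0]}
    - {"translation": [0,0,0.06],"rotation": [0,0,0]}
    - {"translation": [0,0,0.16],"rotation": [0,0,0]}
    - {"translation": [0,0,0.28],"rotation": [0,0,0]}
    - {"translation": [0,0,0.4],"rotation": [0,0,0]}
  jaw: -1

```text
t: 35.22
eef_pos: [0.4291, -0.2621, 0.316]
ee_rot: [3.141, -0.001, -2.77]
force: [0.8, -0.5, -0.1]
width: 0.0874
gripper_force: 0.0
```

Request:
apply_moves:
  steps:
    - {"translation": [0.05,0.1,0],"rotation": [0,0,0]}
    - {"translation": [0.1,0.22,0],"rotation": [0,0,0]}
    - {"translation": [0.15,0.34,0],"rotation": [0,0,0]}
    - {"translation": [0.2,0.46,0],"rotation": [0,0,0]}
    - {"translation": [0.2,0.56,0],"rotation": [0,0,0]}
    - {"translation": [0.2,0.6,0],"rotation": [0,0,0]}
    - {"translation": [0.2,0.6,0],"rotation": [0,0,0]}
    - {"translation": [0.2,0.6,0],"rotation": [0,0,0]}
    - {"translation": [0.2,0.6,0],"rotation": [0,0,0]}
    - {"translation": [0.2,0.6,0],"rotation": [0,0,0]}

```text
t: 36.05
eef_pos: [0.4794, -0.113, 0.3151]
ee_rot: [-3.141, -0.0, -2.771]
force: [-0.4, 0.4, 0.6]
width: 0.0876
gripper_force: 0.0
```

Run:
```python
from h import *; from station import *
s=get_state(); print(s['t'],s['eef_pos'],s['force'],s['width'])
out=[]
for name,(u,v,w) in dict(side=(350,60,160),wrist=(40,0,220)).items():
    m=camera_model(name); img=grab_frame(name); k=400/w
    im=cv2.resize(img[v:v+w,u:u+w],(400,400),interpolation=cv2.INTER_CUBIC)
    for p in pts('roof',.4296,-.2619,.3705,.142)+pts('finial',.4296,-.2619,0,.19)+pts('house',.4296,-.2621,.3705,.092):
        cv2.polylines(im,[cv2.convexHull((k*(proj(m,p)-[u,v])).astype(np.float32)).round().astype(int)],True,(0,0,255),1)
    out.append(im)
cv2.imwrite('pics/end.png',np.hstack(out))
```

```text
36.05 [ 0.47939077 -0.11298207  0.31508786] [-0.43271082  0.40321112  0.56011456] 0.08761197958597063
```

View pics/end.png

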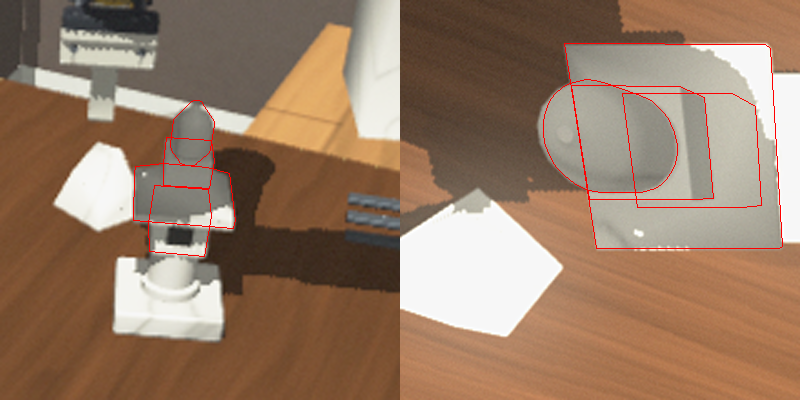

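The lantern stands upright and every piece matches its predicted outline: finial at left crop (192,133) and right crop (608,136). I'm handing it in.

```bash
python3 -c "
from station import *
print(job_done())"
```

```text
the job is handed in; nothing more can be done
None
```

The lantern is assembled on its plinth, all pieces are released, and the job was handed in at about 36 s; no verdict came back, but the last pictures show every piece on its predicted outline.

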